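# Assemble the sieve column on the shaker

### The arm

A 6-joint arm with a two-finger parallel gripper is mounted at the origin on the work surface. World frame = base frame: x ahead of the robot, y to its left, z up, the work surface at z = 0. Lengths are in m, angles in rad, forces in N, time in s.
With the tool pointing down it reaches from about 0.225 to 0.725 m from the base axis. Payload 3.1 kg.
Tool frame: the origin (TCP) lies midway between the tips of the shut fingers; the grasp point (between the pads) lies 19 mm behind it; z points along the fingers, y is the line along which they close (so a half turn about z gives the same grasp; the last joint's range is limited). The gripper opens to 85 mm and grips with 20 to 120 N. Pads are 22 mm wide; open, the fingers measure 114 mm over their backs; the gripper's body (76 mm by 85 mm) begins 54 mm behind the grasp point. The pads swing forward as they close: fully open they stand 13 mm farther back than shut.
Start: joints at [1.169, 0.048, 0.099, 1.622, 0, 1.443], TCP at [0.142, 0.505, 0.231] pointing down, gripper open.
Joint ranges: [-2.91, 2.91], [-0.99, 1.94], [-1.21, 1.42], [-2.12, 2.29], [-1.49, 1.47], [-3.14, 3.14]. Speed limits (rad/s): [2.79, 2.79, 3.14, 3.14, 3.14, 3.14].

### API

Orientations are given as a unit quaternion [x, y, z, w].
In Python, from workcell import robot, cams gives the robot as it stands. The module is installed in compiled form; this text tells all that it offers.
- The arm moves only by the tool jog_arm, never from a script. Its argument "plan" is a list of rows, each an object of numbers: "tx", "ty", "tz": the shift along the tool's x, y, z as a fraction of full scale; "ax", "ay", "az": the turn, a rotation vector about the tool's x, y, z as a fraction of full scale; "fingers": the closure, from 0 (fully open) to 1 (shut). A call has 1 to 10 rows; each row shifts and turns the commanded pose from where the row before left it, along the tool's axes as they then stand; what a row does not reach is not made up. Full scale, the value 1, is 0.3 m for a shift and 90 degrees for a turn. A row lasts 1/8 s, in which the tool goes at most 62.5 mm and 10.7 degrees, less where a joint would pass 70% of its speed; a pose out of reach is approached as far as the arm can. A call with a number of a shift or a turn outside -1 to 1 is refused whole. A call with a gripper value outside its range is refused whole. The fingers move at their own pace and stop on an object; "newtons" is the grip in N (left out, the last holds). Time passes only in rows, so rows that do not move let the fingers close. It gives the time, the measured TCP pose, the force, the opening and the grip force at its end, in the units of the state.
- robot.get_state(): the state, without advancing time (a new reading comes with each control period).
- cams.camera(name): name is "scene" or "top"; returns the picture (384x512x3 uint8, red, green, blue); there is no depth.
- cams.camera_model(name): a dict with "K" (3x3 intrinsics, pixels), "R" (3x3) and "t" (3): a world point X has camera coordinates R X + t. Camera axes: x right, y down, z forward; pixel columns grow to the right and rows downward; lengths in m; the calibration is good to about 2 mm. A picture is of the moment at which its call begins. camera_model takes no time and is no camera call.
- robot.job_done(): hands the job in; it is judged then, once.
Trained networks look in the newest picture that a camera, given by its name, has taken for a name from the list of things; names that differ only in an ending like _2 or _b are one class to them, and where a whole thing is asked for, a point or a joint stands for the part that bears it (a point fixed in the world has none). Each returns a list of dicts, best first, with "conf" (0 to 1); they miss things now and then, are a little off and sometimes report something else, mostly with a low value. They report only what shows in the picture. A call takes as long as a camera call.
- cams.find_in(camera, name): "centre" ([x, y, z] in m, in world coordinates, good to about 4 mm: the middle of the surface that is visible of it).
- cams.cut_out(camera, name): "mask" (384x512 bool, what is visible of it).
- cams.tip_of(camera, name): "centre" ([x, y, z] in m, in world coordinates, good to about 4 mm: a listed point, or the origin of a listed thing).
The state is a dict: "t": time; "joint_positions": joint angles; "dq": joint speeds; "joint_efforts": joint torques, N m; "tcp_pos": TCP position; "ee_rot": TCP orientation; "contact_force": force on the tool from outside, world axes, zero at the start; "ft_torque": the same for the moment, N m; "gripper_width": finger opening in m; "grip_force": force on a finger pad.
Only numpy, scipy, OpenCV 4.12 (cv2) and the standard library are available. Lean on these libraries where they do the work, as an engineer would, in place of code of your own. Each camera call takes 0.05 s, during which the arm holds its last target. There are 200 camera calls.

### The job

Build the sieve column on the shaker from the bottom up, one part at a time: first seat the collecting pan in the shaker's ring, then nest the fine sieve on the pan, then the coarse sieve on the fine one, and last put the lid on, knob up. Every part must sit upright and fully home in the one below, and be let go. Leave the beaker, the jar and the brush where they are.

Things in the scene. Friction and masses are not known exactly. Their poses are not given: they have to be found in the camera images.
- pan_c (a point): Collecting pan. Round steel, 58 mm outside, straight wall, on a foot 6 mm deep (47.6 mm wide, tapering to 43) that drops into the rim below until its shoulder rests on it. Open top, 3 mm wall, 52 mm inside. 48 mm high overall; plain unbroken steel floor inside. Loose, upright, 0.14 kg. This point: on its axis half-way up, 24 mm above its underside; z up.
- fine_c (a point): Fine sieve. Round steel, 58 mm outside, straight wall, on a foot 6 mm deep (47.6 mm wide, tapering to 43) that drops into the rim below until its shoulder rests on it. Open top, 3 mm wall, 52 mm inside. 48 mm high overall; floor of brass wire cloth, a close grid. Loose, upright, 0.13 kg. This point: on its axis half-way up, 24 mm above its underside; z up.
- coarse_c (a point): Coarse sieve. Round steel, 58 mm outside, straight wall, on a foot 6 mm deep (47.6 mm wide, tapering to 43) that drops into the rim below until its shoulder rests on it. Open top, 3 mm wall, 52 mm inside. 60 mm high overall, the tallest; floor a steel plate with round 9 mm holes. Loose, upright, 0.16 kg. This point: on its axis half-way up, 30 mm above its underside; z up.
- lid_c (a point): Lid: steel disc, 58 mm wide, its top 9 mm above its underside, with the same 6 mm deep foot as the sieves, and an upright black knob to hold it by, a cylinder 20 mm wide from 9 to 44 mm above the underside. Loose, lying on its foot, 0.11 kg. This point: on the knob's axis, 32 mm above the lid's underside; z up.
- ring (a point): Seating ring on the middle of the sieve shaker, a fixed white box 150 x 150 x 47 mm with a pale blue foot, left or right on the bench, turned a little. The ring is an upright collar open at the top, 57 mm outside, 52 mm inside, its rim 15 mm above the box and 62 mm above the bench; the pan's foot drops into it. This point: centre of the rim's top plane; z up.
- balance: Bench balance, a fixed white box 180 x 150 mm, 47 mm high, with a round flat steel weighing pan (110 mm diameter, top 57 mm above the bench); stands on the other side of the bench from the shaker. Not used. Origin at the centre of its underside.
- beaker_c (a point): Empty glass beaker, a bystander, 64 mm in diameter, 85 mm high, beyond the work. This point is half-way up its axis.
- jar_c (a point): Closed sample jar with a white cap, a bystander, 56 mm in diameter, 80 mm high, beyond the work. This point is half-way up its axis.
- brush: Sieve brush with a wooden handle, a bystander, about 160 mm long and under 30 mm high, lying between the beaker and the jar, beyond the sieve parts. Origin near its middle, x along its length.

How it is judged:
On the way, in this order (a step that is already met when the one before it is completed fails the run):
1. the pan is seated in the shaker's ring and let go (horizontal distance between pan_c and ring below 0.005 m and z of pan_c in the frame of ring between 0.014 and 0.022 m and angle between pan_c's own z axis and vertical below 0.06 rad and contact force between the fingers and pan below 0.05 N), for 0.2 s.
2. then the fine sieve is nested on the pan and let go (horizontal distance between pan_c and ring below 0.005 m and z of pan_c in the frame of ring between 0.014 and 0.022 m and angle between each of pan_c, fine_c's own z axis and vertical below 0.06 rad and horizontal distance between fine_c and pan_c below 0.005 m and z of fine_c in the frame of pan_c between 0.038 and 0.046 m and contact force between the fingers and fine below 0.05 N), for 0.2 s.
3. then the coarse sieve is nested on the fine sieve and let go (horizontal distance between pan_c and ring below 0.005 m and z of pan_c in the frame of ring between 0.014 and 0.022 m and angle between each of pan_c, fine_c, coarse_c's own z axis and vertical below 0.06 rad and horizontal distance between fine_c and pan_c below 0.005 m and z of fine_c in the frame of pan_c between 0.038 and 0.046 m and horizontal distance between coarse_c and fine_c below 0.005 m and z of coarse_c in the frame of fine_c between 0.044 and 0.052 m and contact force between the fingers and coarse below 0.05 N), for 0.2 s.
4. then the lid is seated on the coarse sieve and let go (horizontal distance between pan_c and ring below 0.005 m and z of pan_c in the frame of ring between 0.014 and 0.022 m and angle between each of pan_c, fine_c, coarse_c, lid_c's own z axis and vertical below 0.06 rad and horizontal distance between fine_c and pan_c below 0.005 m and z of fine_c in the frame of pan_c between 0.038 and 0.046 m and horizontal distance between coarse_c and fine_c below 0.005 m and z of coarse_c in the frame of fine_c between 0.044 and 0.052 m and horizontal distance between lid_c and coarse_c below 0.005 m and z of lid_c in the frame of coarse_c between 0.052 and 0.06 m and contact force between the fingers and lid below 0.05 N), for 0.2 s.
At the end, for the whole second after the job is handed in: Pan in the shaker's ring, fine sieve on the pan, coarse sieve on the fine sieve, lid on the coarse sieve: each within 5 mm of the axis of the one below, within 4 mm of its fully seated height, upright within 0.06 rad; all let go and at rest (all of step 4 and linear speed of each of pan, fine, coarse, lid below 0.02 m/s and contact force between the fingers and pan below 0.05 N and contact force between the fingers and fine below 0.05 N and contact force between the fingers and coarse below 0.05 N); the robot touches nothing.
It fails at once if the beaker is pushed more than 25 mm from its place (distance of beaker_c from where it was at the start of the episode above 0.025 m).
It fails at once if the jar is pushed more than 25 mm from its place (distance of jar_c from where it was at the start of the episode above 0.025 m).
It fails at once if the brush is pushed more than 25 mm from its place (distance of brush from where it was at the start of the episode above 0.025 m).
It also fails if it takes over 96 s, if anything falls off the work surface, if the arm or the gripper's body presses on something with over 40 N, if the wrist force passes 120 N, or if a joint passes its speed limit or range.

## Working session

There is one attempt and no reset: what is moved stays moved. The work goes in short steps, Python scripts to look and compute and a tool call to move; the robot and the scene stay as the last step left them, time stands still between calls to the robot, and variables do not carry over. Pictures are saved under pics/ and viewed, at most 14 in all, crops included, and the job is handed in when it is done.

Besides the shell and the picture viewer there is one more tool, called after "Emit:" as a command line: name --argument value ..., lists and objects as JSON in quotes. jog_arm: Moves the arm, as the interface text tells. Shift numbers are shares of 0.3 m and turn numbers shares of 90 degrees, none past 1 either way. Its arguments: {"type":"object","properties":{"plan":{"type":"array"},"newtons":{"type":"number"}},"required":["plan"]}

```bash
mkdir -p pics; python3 - <<'E'
from workcell import robot,cams
import cv2,numpy as np
for c in("scene","top"):
    im=cams.camera(c); cv2.imwrite(f"pics/{c}0.png",im[:,:,::-1])
    m=cams.camera_model(c); print(c,np.round(m["K"],1).tolist(),np.round(m["R"],3).tolist(),np.round(m["t"],3).tolist())
    for n in("pan_c","fine_c","coarse_c","lid_c","ring","beaker_c","jar_c","brush","balance"):
        print(n,[(np.round(d["centre"],4).tolist(),round(d["conf"],2)) for d in cams.tip_of(c,n)[:3]])
s=robot.get_state();print(s["t"],s["tcp_pos"],s["ee_rot"],s["gripper_width"])
E
```

```text
scene [[475.1, 0.0, 256.3], [0.0, 475.1, 182.6], [0.0, 0.0, 1.0]] [[-0.547, 0.837, 0.015], [0.58, 0.392, -0.714], [-0.604, -0.382, -0.7]] [0.349, -0.302, 1.368]
pan_c [([0.6266, 0.0841, 0.027], 0.86)]
fine_c [([0.4652, -0.0754, 0.0233], 0.74)]
coarse_c [([0.6042, -0.0557, 0.0331], 0.65)]
lid_c [([0.4621, 0.0624, 0.0323], 0.62), ([0.4862, -0.2487, 0.063], 0.34)]
ring [([0.4866, -0.251, 0.0607], 0.84)]
beaker_c [([0.7941, 0.1845, 0.0404], 0.75)]
jar_c [([0.7689, -0.1963, 0.0386], 0.81), ([0.6239, 0.0823, 0.0261], 0.32)]
brush [([0.7921, 0.0137, 0.0019], 0.61)]
balance [([0.4882, 0.2533, 0.0006], 0.91)]
top [[346.4, 0.0, 257.6], [0.0, 346.4, 185.7], [0.0, 0.0, 1.0]] [[0.003, -1.0, -0.023], [-0.987, 0.001, -0.162], [0.162, 0.023, -0.987]] [0.016, 0.642, 0.799]
pan_c [([0.625, 0.0824, 0.0182], 0.8)]
fine_c [([0.4668, -0.0758, 0.0269], 0.61)]
coarse_c [([0.6033, -0.0566, 0.03], 0.68)]
lid_c [([0.4652, 0.0588, 0.032], 0.8)]
ring [([0.484, -0.247, 0.0674], 0.93)]
beaker_c [([0.7952, 0.1819, 0.0415], 0.85)]
jar_c [([0.7727, -0.1966, 0.0377], 0.88)]
brush [([0.7961, 0.0101, -0.0016], 0.84), ([0.603, -0.0581, 0.0305], 0.19)]
balance [([0.4841, 0.2522, -0.0007], 0.66), ([0.7948, 0.1802, 0.0419], 0.63)]
1.0 [0.1419664  0.50542127 0.23130581] [ 1.36487622e-01  9.90641776e-01 -2.14978046e-05 -6.09332653e-06] 0.08539684300606029
```

View pics/top0.png

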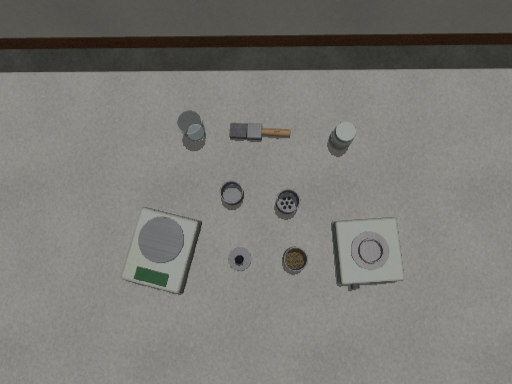

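View pics/scene0.png

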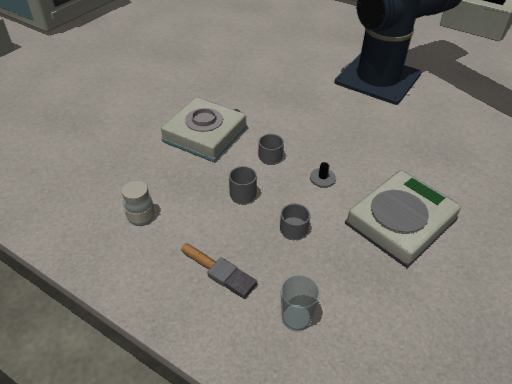

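The top picture shows the pan at (232,193), coarse at (288,202), fine at (294,259), lid at (240,259) and the shaker ring at (370,250). This agrees with the networks. Next I'll refine by fitting silhouettes.

```bash
cat > h.py <<'E'
from workcell import robot,cams
import cv2,numpy as np
from scipy.optimize import minimize
M={c:cams.camera_model(c) for c in("scene","top")}
def proj(c,X):
    m=M[c];P=(np.asarray(X)@np.array(m["R"]).T+np.array(m["t"]))@np.array(m["K"]).T
    return P[:,:2]/P[:,2:]
a=np.linspace(0,2*np.pi,60,endpoint=False)
def circ(x,y,z,r): return np.c_[x+r*np.cos(a),y+r*np.sin(a),np.full(60,z)]
# stacks of (z above underside, radius)
H={"pan_c":.048,"fine_c":.048,"coarse_c":.060}
def prof(n): return [(0,.0215),(.006,.029),(.009,.029),(.009,.010),(.044,.010)] if n=="lid_c" else [(0,.0215),(.006,.029),(H[n],.029)]
def sil(c,n,x,y,z0,S=8):
    im=np.zeros((384*S,512*S),np.uint8);p=prof(n)
    groups=[p] if n!="lid_c" else [p[:3],p[3:]]
    for g in groups:
        q=np.vstack([proj(c,circ(x,y,z0+z,r)) for z,r in g]).astype(np.float32)
        cv2.fillConvexPoly(im,np.round(cv2.convexHull(q)*S+S/2).astype(np.int32),255)
    return cv2.resize(im,(512,384),interpolation=cv2.INTER_AREA)/255.
def fit(c,n,xy,z0=0):
    d=cams.cut_out(c,n)
    best=[e for e in d if np.hypot(*(np.argwhere(e["mask"]).mean(0)[::-1]-proj(c,[[*xy,z0+.03]])[0]))<25]
    if not best: return None
    m=best[0]["mask"].astype(float)
    f=lambda p:np.abs(sil(c,n,p[0],p[1],z0)-m).sum()
    r=minimize(f,xy,method="Nelder-Mead",options=dict(initial_simplex=np.array(xy)+np.array([[0,0],[.005,0],[0,.005]]),maxiter=60))
    return np.round(r.x,4).tolist(),round(r.fun),int(m.sum())
E
python3 - <<'E'
from h import *
im={c:cams.camera(c) for c in M}
g=dict(pan_c=(.626,.083),fine_c=(.466,-.0755),coarse_c=(.604,-.056),lid_c=(.4637,.0605))
for n in g:
    for c in M: print(n,c,fit(c,n,g[n]))
out=[]
for c in M:
    u=proj(c,[[.4855,-.249,.062]])[0].astype(int);w=25
    k=im[c][u[1]-w:u[1]+w,u[0]-w:u[0]+w,::-1]; k=cv2.resize(k,None,fx=8,fy=8,interpolation=cv2.INTER_CUBIC)
    for r in(.0285,.026):
        q=(proj(c,circ(.4855,-.249,.062,r))-u+w+.5)*8
        for p in q[::3]: cv2.circle(k,tuple(np.round(p).astype(int).tolist()),1,(0,0,255),-1)
    out.append(k)
cv2.imwrite("pics/ring.png",np.hstack(out))
E
```

```text
pan_c scene ([0.6279, 0.0829], 45, 893)
pan_c top ([0.6286, 0.0822], 65, 413)
fine_c scene ([0.4669, -0.0725], 27, 655)
fine_c top ([0.4671, -0.0734], 30, 472)
coarse_c scene ([0.6036, -0.0574], 63, 867)
coarse_c top ([0.6065, -0.0562], 20, 485)
lid_c scene ([0.4648, 0.063], 27, 432)
lid_c top ([0.4656, 0.0636], 24, 413)
```

View pics/ring.png

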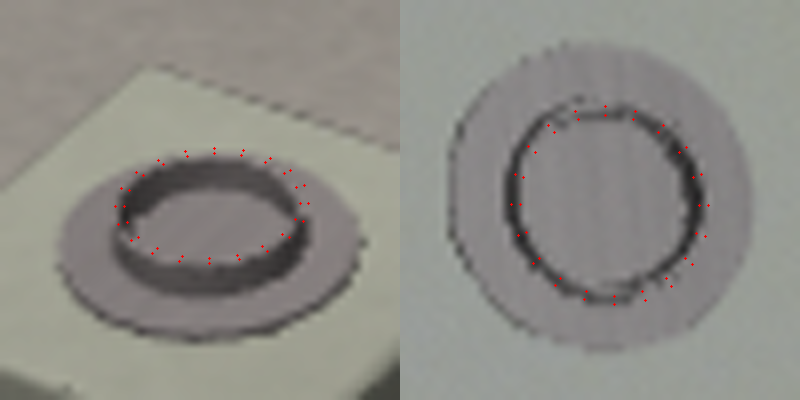

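The top view shows the collar at about (605,203) in the crop, slightly left of the model. The scene view shows it slightly below the model. The ring is therefore near (0.4865, -0.248). Next I align the tool with the world axes and go to the pan.

Emit:
jog_arm --plan '[{"az": -0.0872,"fingers": 0},{"az": -0.0872},{"tx": -0.147,"ty": -0.128},{"tx": -0.147,"ty": -0.128},{"tx": -0.147,"ty": -0.128},{"tx": -0.147,"ty": -0.128},{"tx": -0.147,"ty": -0.128},{"tx": -0.147,"ty": -0.128},{"tx": -0.147,"ty": -0.128},{"tx": -0.147,"ty": -0.128}]' --newtons 40

```text
$.plan[0]: bad value
```

Emit:
jog_arm --plan '[{"tx": -0.147,"ty": -0.128},{"tx": -0.147,"ty": -0.128},{"tx": -0.147,"ty": -0.128},{},{}]'

```text
$.plan[0]: bad value
```

Emit:
jog_arm --plan '[{"tx": 0,"ty": 0,"tz": 0,"ax": 0,"ay": 0,"az": -0.0872,"fingers": 0},{"tx": 0,"ty": 0,"tz": 0,"ax": 0,"ay": 0,"az": -0.0872,"fingers": 0},{"tx": -0.147,"ty": -0.128,"tz": 0,"ax": 0,"ay": 0,"az": 0,"fingers": 0},{"tx": -0.147,"ty": -0.128,"tz": 0,"ax": 0,"ay": 0,"az": 0,"fingers": 0},{"tx": -0.147,"ty": -0.128,"tz": 0,"ax": 0,"ay": 0,"az": 0,"fingers": 0},{"tx": -0.147,"ty": -0.128,"tz": 0,"ax": 0,"ay": 0,"az": 0,"fingers": 0},{"tx": -0.147,"ty": -0.128,"tz": 0,"ax": 0,"ay": 0,"az": 0,"fingers": 0},{"tx": -0.147,"ty": -0.128,"tz": 0,"ax": 0,"ay": 0,"az": 0,"fingers": 0},{"tx": -0.147,"ty": -0.128,"tz": 0,"ax": 0,"ay": 0,"az": 0,"fingers": 0},{"tx": -0.147,"ty": -0.128,"tz": 0,"ax": 0,"ay": 0,"az": 0,"fingers": 0}]' --newtons 40

```text
t: 2.75
tcp_pos: [0.4962, 0.1969, 0.2315]
ee_rot: [0.0, 1.0, 0.0, 0.0]
contact_force: [0.8, 0.9, -0.1]
gripper_width: 0.0853
grip_force: 0.0
```

Emit:
jog_arm --plan '[{"tx": -0.147,"ty": -0.127,"tz": 0,"ax": 0,"ay": 0,"az": 0,"fingers": 0},{"tx": -0.147,"ty": -0.127,"tz": 0,"ax": 0,"ay": 0,"az": 0,"fingers": 0},{"tx": -0.147,"ty": -0.127,"tz": 0,"ax": 0,"ay": 0,"az": 0,"fingers": 0},{"tx": 0,"ty": 0,"tz": 0.19,"ax": 0,"ay": 0,"az": 0,"fingers": 0},{"tx": 0,"ty": 0,"tz": 0.19,"ax": 0,"ay": 0,"az": 0,"fingers": 0},{"tx": 0,"ty": 0,"tz": 0.1,"ax": 0,"ay": 0,"az": 0,"fingers": 0},{"tx": 0,"ty": 0,"tz": 0,"ax": 0,"ay": 0,"az": 0,"fingers": 0},{"tx": 0,"ty": 0,"tz": 0,"ax": 0,"ay": 0,"az": 0,"fingers": 0}]'

```text
t: 3.75
tcp_pos: [0.6282, 0.0841, 0.0892]
ee_rot: [-0.0, 1.0, 0.0, 0.001]
contact_force: [0.3, -0.2, 0.1]
gripper_width: 0.0857
grip_force: 0.0
```

Emit:
jog_arm --plan '[{"tx": 0,"ty": -0.005,"tz": 0.132,"ax": 0,"ay": 0,"az": 0,"fingers": 0},{"tx": 0,"ty": 0,"tz": 0.132,"ax": 0,"ay": 0,"az": 0,"fingers": 0},{"tx": 0,"ty": 0,"tz": 0,"ax": 0,"ay": 0,"az": 0,"fingers": 0},{"tx": 0,"ty": 0,"tz": 0,"ax": 0,"ay": 0,"az": 0,"fingers": 1},{"tx": 0,"ty": 0,"tz": 0,"ax": 0,"ay": 0,"az": 0,"fingers": 1},{"tx": 0,"ty": 0,"tz": 0,"ax": 0,"ay": 0,"az": 0,"fingers": 1},{"tx": 0,"ty": 0,"tz": 0,"ax": 0,"ay": 0,"az": 0,"fingers": 1},{"tx": 0,"ty": 0,"tz": 0,"ax": 0,"ay": 0,"az": 0,"fingers": 1}]'

```text
t: 4.75
tcp_pos: [0.6303, 0.0825, 0.0123]
ee_rot: [-0.0, 1.0, -0.0, 0.004]
contact_force: [0.5, -0.5, 7.0]
gripper_width: 0.0572
grip_force: 43.3
```

```bash
python3 - <<'E'
from h import *
im={c:cams.camera(c) for c in M}
s=robot.get_state();x,y,z=s["tcp_pos"];print(s["tcp_pos"],s["gripper_width"],s["grip_force"])
out=[]
for c in M:
    u=proj(c,[[x,y,.03]])[0].astype(int);w=32
    k=im[c][u[1]-w:u[1]+w,u[0]-w:u[0]+w,::-1]; k=cv2.resize(k,(400,400),interpolation=cv2.INTER_CUBIC);out.append(k)
cv2.imwrite("pics/grip1.png",np.hstack(out))
for c in M: print(c,[(np.round(d["centre"],4).tolist(),round(d["conf"],2)) for d in cams.tip_of(c,"pan_c")[:2]])
E
```

```text
[0.63026455 0.08255715 0.01234329] 0.057155987769390335 43.34884162992239
scene [([0.6274, 0.0855, 0.0253], 0.79)]
top [([0.6284, 0.0849, 0.0202], 0.63)]
```

View pics/grip1.png

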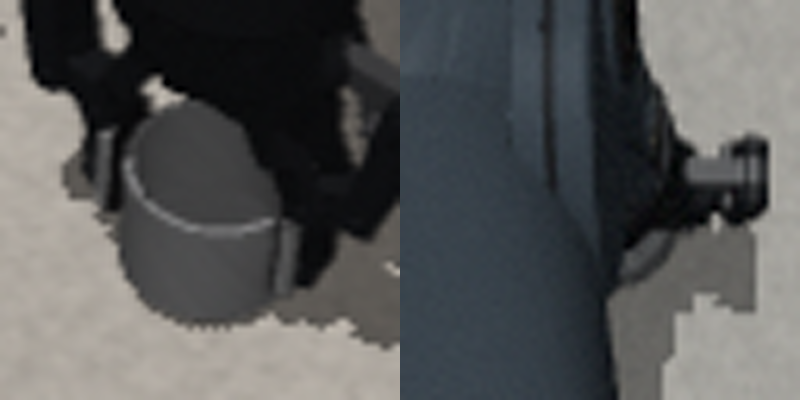

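The left half shows the pan upright between the pads. Lift and look at the state.

Emit:
jog_arm --plan '[{"tx": 0,"ty": 0,"tz": -0.1,"ax": 0,"ay": 0,"az": 0,"fingers": 1},{"tx": 0,"ty": 0,"tz": -0.2,"ax": 0,"ay": 0,"az": 0,"fingers": 1},{"tx": 0,"ty": 0,"tz": -0.2,"ax": 0,"ay": 0,"az": 0,"fingers": 1},{"tx": 0.067,"ty": -0.157,"tz": 0,"ax": 0,"ay": 0,"az": 0,"fingers": 1},{"tx": 0.067,"ty": -0.157,"tz": 0,"ax": 0,"ay": 0,"az": 0,"fingers": 1},{"tx": 0.067,"ty": -0.157,"tz": 0,"ax": 0,"ay": 0,"az": 0,"fingers": 1},{"tx": 0.067,"ty": -0.157,"tz": 0,"ax": 0,"ay": 0,"az": 0,"fingers": 1},{"tx": 0.067,"ty": -0.157,"tz": 0,"ax": 0,"ay": 0,"az": 0,"fingers": 1},{"tx": 0.067,"ty": -0.157,"tz": 0,"ax": 0,"ay": 0,"az": 0,"fingers": 1},{"tx": 0.067,"ty": -0.157,"tz": 0,"ax": 0,"ay": 0,"az": 0,"fingers": 1}]'

```text
t: 6.2
tcp_pos: [0.4859, -0.2487, 0.159]
ee_rot: [-0.0, 1.0, -0.0, 0.001]
contact_force: [0.7, 0.2, -1.3]
gripper_width: 0.0569
grip_force: 43.2
```

Emit:
jog_arm --plan '[{"tx": 0,"ty": 0,"tz": 0,"ax": 0,"ay": 0,"az": 0,"fingers": 1},{"tx": 0,"ty": 0,"tz": 0,"ax": 0,"ay": 0,"az": 0,"fingers": 1}]'

```text
t: 6.45
tcp_pos: [0.4866, -0.2471, 0.1586]
ee_rot: [0.0, 1.0, 0.0, 0.0]
contact_force: [0.3, 0.9, -2.0]
gripper_width: 0.0575
grip_force: 43.3
```

```bash
cat >> h.py <<'E'
def look(n,png,X=None,w=32):
    im={c:cams.camera(c) for c in M}
    s=robot.get_state();t=s["tcp_pos"];print(np.round(t,4),np.round(s["ee_rot"],4),np.round(s["contact_force"],1),round(s["gripper_width"],4))
    out=[]
    for c in M:
        u=proj(c,[t if X is None else X])[0].astype(int)
        k=im[c][max(0,u[1]-w):u[1]+w,max(0,u[0]-w):u[0]+w,::-1];out.append(cv2.resize(k,(400,400),interpolation=cv2.INTER_CUBIC))
    cv2.imwrite(png,np.hstack(out))
    for c in M: print(c,[(np.round(d["centre"],4).tolist(),round(d["conf"],2)) for d in cams.tip_of(c,n)[:2]])
E
python3 -c "
from h import *
look('pan_c','pics/p2.png')"
```

```text
[ 0.487  -0.2462  0.1584] [-8.e-04  1.e+00  1.e-04  2.e-04] [ 0.  -0.1 -1.3] 0.0576
scene [([0.4829, -0.244, 0.1741], 0.66), ([0.7712, -0.1962, 0.0394], 0.27)]
top [([0.4835, -0.242, 0.166], 0.49)]
```

View pics/p2.png

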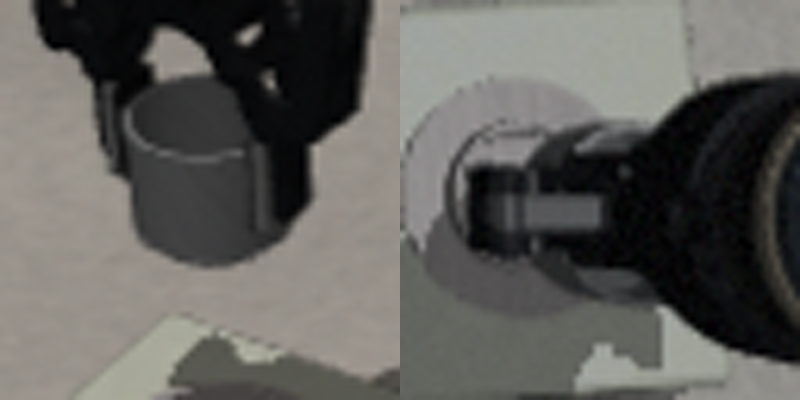

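Emit:
jog_arm --plan '[{"tx": -0.007,"ty": -0.006,"tz": 0.125,"ax": 0,"ay": 0,"az": 0,"fingers": 1},{"tx": 0,"ty": 0,"tz": 0.12,"ax": 0,"ay": 0,"az": 0,"fingers": 1},{"tx": 0,"ty": 0,"tz": 0,"ax": 0,"ay": 0,"az": 0,"fingers": 1},{"tx": 0,"ty": 0,"tz": 0,"ax": 0,"ay": 0,"az": 0,"fingers": 1}]'

```text
t: 7.15
tcp_pos: [0.4894, -0.2488, 0.0859]
ee_rot: [-0.001, 1.0, -0.0, 0.001]
contact_force: [-0.7, 0.3, -1.2]
gripper_width: 0.0575
grip_force: 43.4
```

```bash
python3 -c "
from h import *
look('pan_c','pics/p3.png')"
```

```text
[ 0.4902 -0.2497  0.0871] [-4.0e-04  1.0e+00 -1.2e-03  1.7e-03] [ 0.3 -0.1 -1. ] 0.0571
scene [([0.4858, -0.2487, 0.1007], 0.62)]
top [([0.4867, -0.2492, 0.0934], 0.54)]
```

View pics/p3.png

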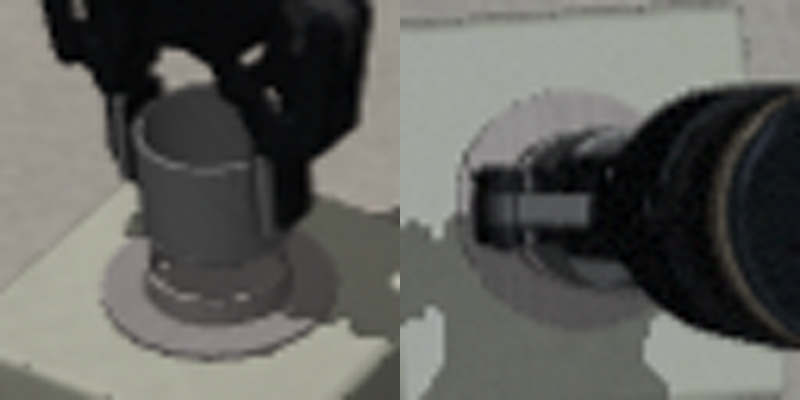

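```bash
python3 - <<'E'
from h import *
k=cv2.imread("pics/p3.png")[:,:400]
c="scene";t=[.4902,-.2497,.0871];u=proj(c,[t])[0].astype(int)
k=cv2.resize(k,(600,600),interpolation=cv2.INTER_CUBIC);s=600/64
def dr(q,col):
    for p in (q-u+32+.5)*s: cv2.circle(k,tuple(np.round(p).astype(int).tolist()),1,col,-1)
for z in(.0745+.048,.0745+.006): dr(proj(c,circ(.4872,-.2485,z,.029)),(0,0,255))
for z in(.062,.047): dr(proj(c,circ(.4865,-.248,z,.0285)),(0,255,0))
cv2.imwrite("pics/p3o.png",k)
E
```

```text
(no output)
```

View pics/p3o.png

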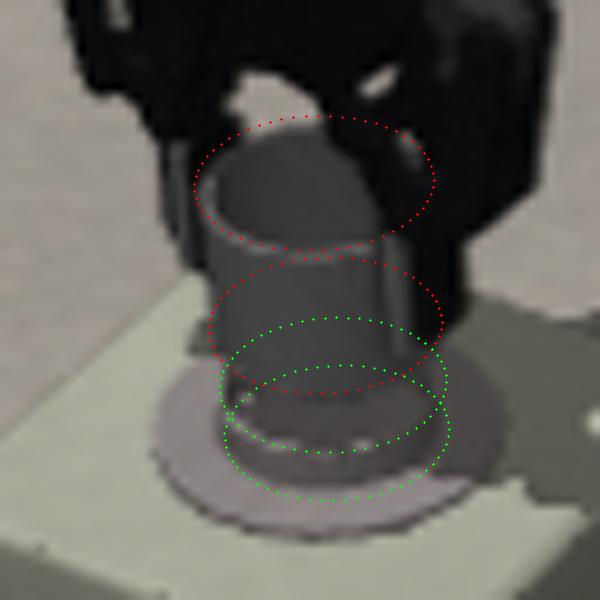

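The pan hangs above the collar. By the networks, the two axes agree within about 1 mm. Lower gently and watch the force.

Emit:
jog_arm --plan '[{"tx": 0,"ty": 0,"tz": 0.02,"ax": 0,"ay": 0,"az": 0,"fingers": 1},{"tx": 0,"ty": 0,"tz": 0.015,"ax": 0,"ay": 0,"az": 0,"fingers": 1},{"tx": 0,"ty": 0,"tz": 0.01,"ax": 0,"ay": 0,"az": 0,"fingers": 1},{"tx": 0,"ty": 0,"tz": 0,"ax": 0,"ay": 0,"az": 0,"fingers": 1}]'

```text
t: 7.85
tcp_pos: [0.4882, -0.2489, 0.0705]
ee_rot: [-0.0, 1.0, 0.0, -0.0]
contact_force: [0.2, -0.4, -1.3]
gripper_width: 0.0573
grip_force: 43.4
```

Emit:
jog_arm --plan '[{"tx": 0,"ty": 0,"tz": 0.01,"ax": 0,"ay": 0,"az": 0,"fingers": 1},{"tx": 0,"ty": 0,"tz": 0,"ax": 0,"ay": 0,"az": 0,"fingers": 1}]'

```text
t: 8.1
tcp_pos: [0.4888, -0.2492, 0.0684]
ee_rot: [-0.0, 1.0, -0.0, 0.0]
contact_force: [-1.4, 0.3, 0.2]
gripper_width: 0.0571
grip_force: 43.5
```

Emit:
jog_arm --plan '[{"tx": 0,"ty": 0,"tz": 0.006,"ax": 0,"ay": 0,"az": 0,"fingers": 1},{"tx": 0,"ty": 0,"tz": 0,"ax": 0,"ay": 0,"az": 0,"fingers": 1}]'

```text
t: 8.35
tcp_pos: [0.4887, -0.2492, 0.0683]
ee_rot: [-0.0, 1.0, -0.0, 0.0]
contact_force: [-2.3, 2.2, 6.7]
gripper_width: 0.0571
grip_force: 44.0
```

Emit:
jog_arm --plan '[{"tx": 0,"ty": 0,"tz": 0,"ax": 0,"ay": 0,"az": 0,"fingers": 0},{"tx": 0,"ty": 0,"tz": 0,"ax": 0,"ay": 0,"az": 0,"fingers": 0},{"tx": 0,"ty": 0,"tz": 0,"ax": 0,"ay": 0,"az": 0,"fingers": 0},{"tx": 0,"ty": 0,"tz": 0,"ax": 0,"ay": 0,"az": 0,"fingers": 0},{"tx": 0,"ty": 0,"tz": -0.1,"ax": 0,"ay": 0,"az": 0,"fingers": 0},{"tx": 0,"ty": 0,"tz": -0.2,"ax": 0,"ay": 0,"az": 0,"fingers": 0},{"tx": 0.034,"ty": 0.19,"tz": 0,"ax": 0,"ay": 0,"az": 0,"fingers": 0},{"tx": 0.034,"ty": 0.19,"tz": 0,"ax": 0,"ay": 0,"az": 0,"fingers": 0},{"tx": 0,"ty": 0.19,"tz": 0,"ax": 0,"ay": 0,"az": 0,"fingers": 0},{"tx": 0,"ty": 0,"tz": 0,"ax": 0,"ay": 0,"az": 0,"fingers": 0}]'

```text
t: 9.6
tcp_pos: [0.4678, -0.0747, 0.1565]
ee_rot: [-0.003, 1.0, 0.0, 0.0]
contact_force: [0.3, 0.1, -0.4]
gripper_width: 0.0851
grip_force: 0.0
```

```bash
python3 -c "
from h import *
look('pan_c','pics/p4.png',[.4865,-.248,.08])
for c in M: print(fit(c,'pan_c',(.4865,-.248),.056))
for c in M: print(fit(c,'fine_c',(.467,-.073)))"
```

```text
[ 0.4683 -0.0778  0.1564] [-9.e-04  1.e+00 -4.e-04  2.e-04] [0.2 0.  0.1] 0.0855
scene [([0.4865, -0.2466, 0.0829], 0.97)]
top [([0.4827, -0.2448, 0.0768], 0.44)]
([0.4866, -0.2478], 32, 642)
([0.5142, -0.2463], 558, 101)
([0.4659, -0.0727], 32, 650)
None
```

View pics/p4.png

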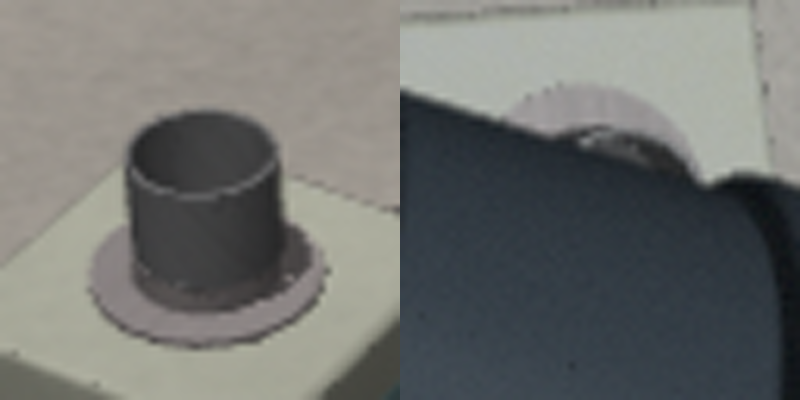

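The left half shows the pan upright and home in the ring, with its rim centre near (205,155) in the crop. Next is the fine sieve.

Emit:
jog_arm --plan '[{"tx": 0.005,"ty": 0.017,"tz": 0.15,"ax": 0,"ay": 0,"az": 0,"fingers": 0},{"tx": 0,"ty": 0,"tz": 0.18,"ax": 0,"ay": 0,"az": 0,"fingers": 0},{"tx": 0,"ty": 0,"tz": 0.155,"ax": 0,"ay": 0,"az": 0,"fingers": 0},{"tx": 0,"ty": 0,"tz": 0,"ax": 0,"ay": 0,"az": 0,"fingers": 0},{"tx": 0,"ty": 0,"tz": 0,"ax": 0,"ay": 0,"az": 0,"fingers": 0}]'

```text
t: 10.62
tcp_pos: [0.4678, -0.0737, 0.0125]
ee_rot: [0.0, 1.0, -0.0, 0.001]
contact_force: [0.5, -0.0, -0.5]
gripper_width: 0.0854
grip_force: 0.0
```

Emit:
jog_arm --plan '[{"tx": 0,"ty": 0,"tz": 0,"ax": 0,"ay": 0,"az": 0,"fingers": 1},{"tx": 0,"ty": 0,"tz": 0,"ax": 0,"ay": 0,"az": 0,"fingers": 1},{"tx": 0,"ty": 0,"tz": 0,"ax": 0,"ay": 0,"az": 0,"fingers": 1},{"tx": 0,"ty": 0,"tz": 0,"ax": 0,"ay": 0,"az": 0,"fingers": 1},{"tx": 0,"ty": 0,"tz": 0,"ax": 0,"ay": 0,"az": 0,"fingers": 1}]'

```text
t: 11.25
tcp_pos: [0.4692, -0.0739, 0.014]
ee_rot: [-0.0, 1.0, -0.001, 0.003]
contact_force: [-0.2, -0.8, 6.2]
gripper_width: 0.058
grip_force: 42.8
```

```bash
python3 -c "
from h import *
look('fine_c','pics/f1.png')"
```

```text
[ 0.4691 -0.0739  0.0139] [-0.      1.     -0.0012  0.0026] [-1.2 -0.7  5.7] 0.0579
scene [([0.4653, -0.0745, 0.0217], 0.79)]
top []
```

Emit:
jog_arm --plan '[{"tx": 0,"ty": 0,"tz": -0.08,"ax": 0,"ay": 0,"az": 0,"fingers": 1},{"tx": 0,"ty": 0,"tz": -0.19,"ax": 0,"ay": 0,"az": 0,"fingers": 1},{"tx": 0,"ty": 0,"tz": -0.19,"ax": 0,"ay": 0,"az": 0,"fingers": 1},{"tx": -0.018,"ty": -0.146,"tz": 0,"ax": 0,"ay": 0,"az": 0,"fingers": 1},{"tx": -0.018,"ty": -0.146,"tz": 0,"ax": 0,"ay": 0,"az": 0,"fingers": 1},{"tx": -0.018,"ty": -0.146,"tz": 0,"ax": 0,"ay": 0,"az": 0,"fingers": 1},{"tx": -0.018,"ty": -0.146,"tz": 0,"ax": 0,"ay": 0,"az": 0,"fingers": 1},{"tx": 0,"ty": 0,"tz": 0.07,"ax": 0,"ay": 0,"az": 0,"fingers": 1},{"tx": 0,"ty": 0,"tz": 0,"ax": 0,"ay": 0,"az": 0,"fingers": 1},{"tx": 0,"ty": 0,"tz": 0,"ax": 0,"ay": 0,"az": 0,"fingers": 1}]'

```text
t: 12.7
tcp_pos: [0.4884, -0.2477, 0.1285]
ee_rot: [-0.0, 1.0, -0.0, 0.0]
contact_force: [0.6, -0.2, -1.1]
gripper_width: 0.058
grip_force: 43.7
```

```bash
cat >> h.py <<'E'
def rel(c,up,low,png,xy,z0,zl):
    """overlay: upper part model at (xy,z0) red, lower part rim green"""
    im=cams.camera(c);s0=robot.get_state();print(np.round(s0["tcp_pos"],4))
    u=np.round(proj(c,[[*xy,z0]])[0]).astype(int);w=30;s=10
    k=cv2.resize(im[u[1]-w:u[1]+w,u[0]-w:u[0]+w,::-1],None,fx=s,fy=s,interpolation=cv2.INTER_CUBIC)
    def dr(q,col):
        for p in (q-u+w+.5)*s-.5: cv2.circle(k,tuple(np.round(p).astype(int).tolist()),1,col,-1)
    for z,r in prof(up)[1:]: dr(proj(c,circ(*xy,z0+z,r)),(0,0,255))
    dr(proj(c,circ(.4866,-.2478,zl,.029)),(0,255,0))
    cv2.imwrite(png,k)
    print([(np.round(d["centre"],4).tolist(),round(d["conf"],2)) for n in(up,low) for d in cams.tip_of(c,n)[:1]], fit(c,up,xy,z0))
E
python3 -c "
from h import *
rel('scene','fine_c','pan_c','pics/f2.png',(.4866,-.2478),.116,.104)"
```

```text
[ 0.4887 -0.2478  0.1288]
[([0.4854, -0.247, 0.137], 0.94), ([0.4848, -0.2487, 0.08], 0.7)] None
```

View pics/f2.png

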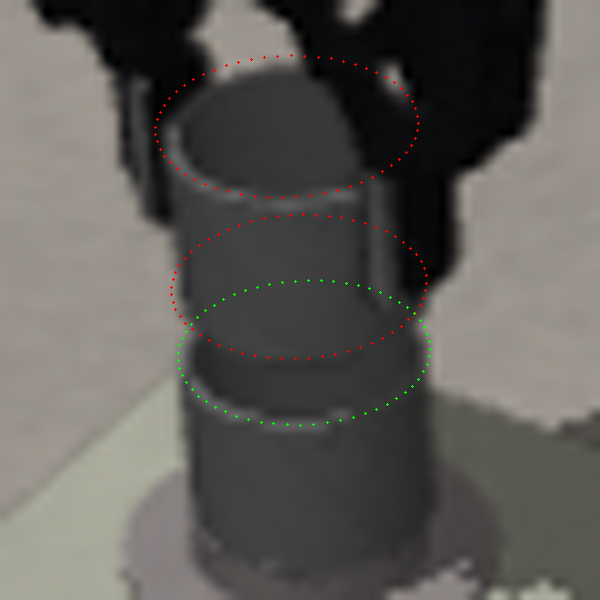

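The lower rim lies on the green model. The fine sieve sits 1 to 2 mm towards the camera from the red model. I correct that and lower.

Emit:
jog_arm --plan '[{"tx": 0.003,"ty": -0.007,"tz": 0.01,"ax": 0,"ay": 0,"az": 0,"fingers": 1},{"tx": 0,"ty": 0,"tz": 0.02,"ax": 0,"ay": 0,"az": 0,"fingers": 1},{"tx": 0,"ty": 0,"tz": 0.015,"ax": 0,"ay": 0,"az": 0,"fingers": 1},{"tx": 0,"ty": 0,"tz": 0.01,"ax": 0,"ay": 0,"az": 0,"fingers": 1},{"tx": 0,"ty": 0,"tz": 0,"ax": 0,"ay": 0,"az": 0,"fingers": 1}]'

```text
t: 13.52
tcp_pos: [0.4874, -0.2501, 0.112]
ee_rot: [-0.0, 1.0, 0.0, 0.0]
contact_force: [-1.0, 0.1, 3.1]
gripper_width: 0.0578
grip_force: 43.9
```

Emit:
jog_arm --plan '[{"tx": 0,"ty": 0,"tz": 0.006,"ax": 0,"ay": 0,"az": 0,"fingers": 1},{"tx": 0,"ty": 0,"tz": 0,"ax": 0,"ay": 0,"az": 0,"fingers": 1}]'

```text
t: 13.78
tcp_pos: [0.4875, -0.2501, 0.1119]
ee_rot: [-0.0, 1.0, -0.0, 0.001]
contact_force: [-3.7, 2.8, 9.5]
gripper_width: 0.0579
grip_force: 44.5
```

Emit:
jog_arm --plan '[{"tx": 0,"ty": 0,"tz": 0,"ax": 0,"ay": 0,"az": 0,"fingers": 0},{"tx": 0,"ty": 0,"tz": 0,"ax": 0,"ay": 0,"az": 0,"fingers": 0},{"tx": 0,"ty": 0,"tz": 0,"ax": 0,"ay": 0,"az": 0,"fingers": 0},{"tx": 0,"ty": 0,"tz": -0.1,"ax": 0,"ay": 0,"az": 0,"fingers": 0},{"tx": 0,"ty": 0,"tz": -0.2,"ax": 0,"ay": 0,"az": 0,"fingers": 0},{"tx": -0.098,"ty": 0.161,"tz": 0,"ax": 0,"ay": 0,"az": 0,"fingers": 0},{"tx": -0.098,"ty": 0.161,"tz": 0,"ax": 0,"ay": 0,"az": 0,"fingers": 0},{"tx": -0.098,"ty": 0.161,"tz": 0,"ax": 0,"ay": 0,"az": 0,"fingers": 0},{"tx": -0.098,"ty": 0.161,"tz": 0,"ax": 0,"ay": 0,"az": 0,"fingers": 0},{"tx": 0,"ty": 0,"tz": 0,"ax": 0,"ay": 0,"az": 0,"fingers": 0}]'

```text
t: 15.02
tcp_pos: [0.6062, -0.0533, 0.1984]
ee_rot: [-0.003, 1.0, 0.001, -0.0]
contact_force: [1.1, -0.1, -0.4]
gripper_width: 0.0855
grip_force: 0.0
```

```bash
python3 -c "
from h import *
rel('scene','fine_c','pan_c','pics/f3.png',(.4866,-.2478),.098,.104)
print(fit('scene','coarse_c',(.605,-.057)),robot.get_state()['tcp_pos'])"
```

```text
[ 0.6053 -0.0553  0.1986]
[([0.4828, -0.2513, 0.1227], 0.6), ([0.4847, -0.2501, 0.0804], 0.76)] ([0.4851, -0.2485], 107, 597)
([0.6041, -0.0564], 43, 900) [ 0.6044309  -0.05830457  0.19945373]
```

View pics/f3.png

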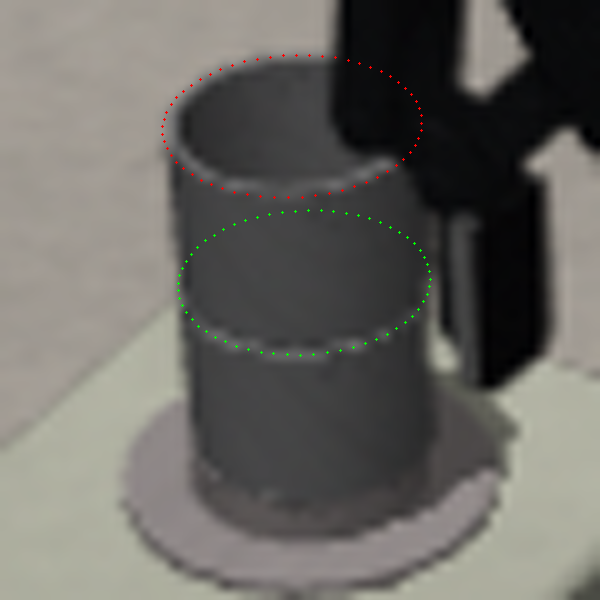

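The fine sieve is home, with its rim on the red model at about (292,125) in the crop. Next is the coarse sieve.

Emit:
jog_arm --plan '[{"tx": 0,"ty": 0,"tz": 0.19,"ax": 0,"ay": 0,"az": 0,"fingers": 0},{"tx": 0,"ty": 0,"tz": 0.2,"ax": 0,"ay": 0,"az": 0,"fingers": 0},{"tx": 0,"ty": 0,"tz": 0.195,"ax": 0,"ay": 0,"az": 0,"fingers": 0},{"tx": 0,"ty": 0,"tz": 0,"ax": 0,"ay": 0,"az": 0,"fingers": 0},{"tx": 0,"ty": 0,"tz": 0,"ax": 0,"ay": 0,"az": 0,"fingers": 0}]'

```text
t: 15.9
tcp_pos: [0.6062, -0.0582, 0.0265]
ee_rot: [0.001, 1.0, -0.0, 0.002]
contact_force: [0.3, -0.3, 1.1]
gripper_width: 0.0858
grip_force: 0.0
```

Emit:
jog_arm --plan '[{"tx": 0,"ty": 0,"tz": 0,"ax": 0,"ay": 0,"az": 0,"fingers": 1},{"tx": 0,"ty": 0,"tz": 0,"ax": 0,"ay": 0,"az": 0,"fingers": 1},{"tx": 0,"ty": 0,"tz": 0,"ax": 0,"ay": 0,"az": 0,"fingers": 1},{"tx": 0,"ty": 0,"tz": 0,"ax": 0,"ay": 0,"az": 0,"fingers": 1},{"tx": 0,"ty": 0,"tz": 0,"ax": 0,"ay": 0,"az": 0,"fingers": 1}]'

```text
t: 16.52
tcp_pos: [0.6083, -0.0576, 0.0285]
ee_rot: [-0.0, 1.0, -0.001, 0.004]
contact_force: [0.3, 0.2, 5.7]
gripper_width: 0.056
grip_force: 47.1
```

Emit:
jog_arm --plan '[{"tx": 0,"ty": 0,"tz": -0.08,"ax": 0,"ay": 0,"az": 0,"fingers": 1},{"tx": 0,"ty": 0,"tz": -0.17,"ax": 0,"ay": 0,"az": 0,"fingers": 1},{"tx": 0,"ty": 0,"tz": -0.17,"ax": 0,"ay": 0,"az": 0,"fingers": 1},{"tx": 0,"ty": 0,"tz": -0.17,"ax": 0,"ay": 0,"az": 0,"fingers": 1},{"tx": 0.098,"ty": -0.16,"tz": 0,"ax": 0,"ay": 0,"az": 0,"fingers": 1},{"tx": 0.098,"ty": -0.16,"tz": 0,"ax": 0,"ay": 0,"az": 0,"fingers": 1},{"tx": 0.098,"ty": -0.16,"tz": 0,"ax": 0,"ay": 0,"az": 0,"fingers": 1},{"tx": 0.098,"ty": -0.16,"tz": 0,"ax": 0,"ay": 0,"az": 0,"fingers": 1},{"tx": 0,"ty": 0,"tz": 0.06,"ax": 0,"ay": 0,"az": 0,"fingers": 1},{"tx": 0,"ty": 0,"tz": 0,"ax": 0,"ay": 0,"az": 0,"fingers": 1}]'

```text
t: 17.77
tcp_pos: [0.4866, -0.2484, 0.1818]
ee_rot: [0.0, 1.0, 0.001, -0.001]
contact_force: [-0.7, -0.7, -0.7]
gripper_width: 0.0567
grip_force: 47.0
```

Emit:
jog_arm --plan '[{"tx": 0,"ty": 0,"tz": 0,"ax": 0,"ay": 0,"az": 0,"fingers": 1}]'

```text
t: 17.9
tcp_pos: [0.488, -0.2479, 0.1833]
ee_rot: [-0.001, 1.0, 0.0, 0.0]
contact_force: [-0.1, 0.3, -0.4]
gripper_width: 0.0564
grip_force: 47.0
```

```bash
python3 -c "
from h import *
rel('scene','coarse_c','fine_c','pics/c2.png',(.4866,-.2478),robot.get_state()['tcp_pos'][2]-.0275,.146)"
```

```text
[ 0.4882 -0.248   0.1836]
[([0.4856, -0.2472, 0.1871], 0.9), ([0.4847, -0.2497, 0.1189], 0.6)] ([0.4881, -0.2444], 183, 751)
```

View pics/c2.png

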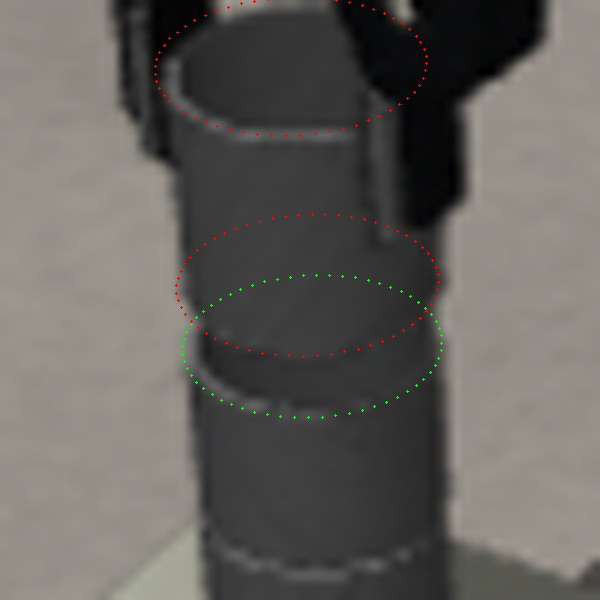

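The coarse sieve's edges at (178–440, 280) line up with the fine rim at (187–442, 345) within about 1 mm. Lower.

Emit:
jog_arm --plan '[{"tx": 0,"ty": -0.004,"tz": 0.01,"ax": 0,"ay": 0,"az": 0,"fingers": 1},{"tx": 0,"ty": 0,"tz": 0.02,"ax": 0,"ay": 0,"az": 0,"fingers": 1},{"tx": 0,"ty": 0,"tz": 0.015,"ax": 0,"ay": 0,"az": 0,"fingers": 1},{"tx": 0,"ty": 0,"tz": 0.008,"ax": 0,"ay": 0,"az": 0,"fingers": 1},{"tx": 0,"ty": 0,"tz": 0,"ax": 0,"ay": 0,"az": 0,"fingers": 1}]'

```text
t: 18.73
tcp_pos: [0.4875, -0.2502, 0.1684]
ee_rot: [-0.0, 1.0, -0.0, 0.001]
contact_force: [-1.7, 0.9, 4.0]
gripper_width: 0.0562
grip_force: 47.5
```

Emit:
jog_arm --plan '[{"tx": 0,"ty": 0,"tz": 0.005,"ax": 0,"ay": 0,"az": 0,"fingers": 1},{"tx": 0,"ty": 0,"tz": 0,"ax": 0,"ay": 0,"az": 0,"fingers": 1}]'

```text
t: 18.98
tcp_pos: [0.4877, -0.2503, 0.1684]
ee_rot: [-0.0, 1.0, -0.001, 0.001]
contact_force: [-3.1, 2.5, 9.8]
gripper_width: 0.0561
grip_force: 48.1
```

Emit:
jog_arm --plan '[{"tx": 0,"ty": 0,"tz": 0,"ax": 0,"ay": 0,"az": 0,"fingers": 0},{"tx": 0,"ty": 0,"tz": 0,"ax": 0,"ay": 0,"az": 0,"fingers": 0},{"tx": 0,"ty": 0,"tz": 0,"ax": 0,"ay": 0,"az": 0,"fingers": 0},{"tx": 0,"ty": 0,"tz": -0.1,"ax": 0,"ay": 0,"az": 0,"fingers": 0},{"tx": 0,"ty": 0,"tz": -0.2,"ax": 0,"ay": 0,"az": 0,"fingers": 0},{"tx": 0.015,"ty": 0.19,"tz": 0,"ax": 0,"ay": 0,"az": 0,"fingers": 0},{"tx": 0.015,"ty": 0.19,"tz": 0,"ax": 0,"ay": 0,"az": 0,"fingers": 0},{"tx": 0.015,"ty": 0.19,"tz": 0,"ax": 0,"ay": 0,"az": 0,"fingers": 0},{"tx": 0.015,"ty": 0.19,"tz": 0,"ax": 0,"ay": 0,"az": 0,"fingers": 0},{"tx": 0.015,"ty": 0.19,"tz": 0,"ax": 0,"ay": 0,"az": 0,"fingers": 0}]'

```text
t: 20.23
tcp_pos: [0.4645, 0.0365, 0.2553]
ee_rot: [0.0, 1.0, 0.0, 0.0]
contact_force: [0.8, -0.2, 1.0]
gripper_width: 0.0856
grip_force: 0.0
```

Emit:
jog_arm --plan '[{"tx": 0,"ty": 0.094,"tz": 0,"ax": 0,"ay": 0,"az": 0,"fingers": 0},{"tx": 0,"ty": 0,"tz": 0,"ax": 0,"ay": 0,"az": 0,"fingers": 0},{"tx": 0,"ty": 0,"tz": 0,"ax": 0,"ay": 0,"az": 0,"fingers": 0}]'

```text
t: 20.6
tcp_pos: [0.4649, 0.0624, 0.2553]
ee_rot: [-0.0, 1.0, -0.0, -0.0]
contact_force: [0.3, -0.8, 1.2]
gripper_width: 0.085
grip_force: 0.0
```

```bash
python3 -c "
from h import *
rel('scene','coarse_c','fine_c','pics/c3.png',(.4866,-.2478),.140,.146)
print(fit('scene','lid_c',(.465,.063)),robot.get_state()['tcp_pos'])"
```

```text
[0.4649 0.0621 0.2553]
[([0.4844, -0.2502, 0.1716], 0.75), ([0.4814, -0.2549, 0.1196], 0.97)] None
([0.4647, 0.0623], 27, 432) [0.46496455 0.06198956 0.2555237 ]
```

View pics/c3.png

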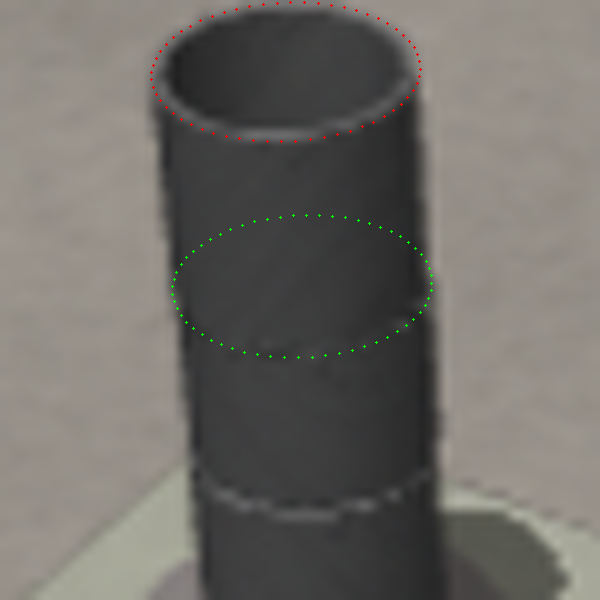

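The coarse sieve is home and the column is straight, with its rim on the red model at about (285,72). Last comes the lid.

Emit:
jog_arm --plan '[{"tx": 0,"ty": 0.001,"tz": 0.195,"ax": 0,"ay": 0,"az": 0,"fingers": 0},{"tx": 0,"ty": 0,"tz": 0.195,"ax": 0,"ay": 0,"az": 0,"fingers": 0},{"tx": 0,"ty": 0,"tz": 0.195,"ax": 0,"ay": 0,"az": 0,"fingers": 0},{"tx": 0,"ty": 0,"tz": 0.195,"ax": 0,"ay": 0,"az": 0,"fingers": 0},{"tx": 0,"ty": 0,"tz": 0,"ax": 0,"ay": 0,"az": 0,"fingers": 0},{"tx": 0,"ty": 0,"tz": 0,"ax": 0,"ay": 0,"az": 0,"fingers": 0}]'

```text
t: 21.6
tcp_pos: [0.4664, 0.0629, 0.0235]
ee_rot: [0.0, 1.0, -0.0, 0.001]
contact_force: [0.5, 0.4, -0.1]
gripper_width: 0.0854
grip_force: 0.0
```

Emit:
jog_arm --plan '[{"tx": 0,"ty": 0,"tz": 0,"ax": 0,"ay": 0,"az": 0,"fingers": 1},{"tx": 0,"ty": 0,"tz": 0,"ax": 0,"ay": 0,"az": 0,"fingers": 1},{"tx": 0,"ty": 0,"tz": 0,"ax": 0,"ay": 0,"az": 0,"fingers": 1},{"tx": 0,"ty": 0,"tz": 0,"ax": 0,"ay": 0,"az": 0,"fingers": 1},{"tx": 0,"ty": 0,"tz": 0,"ax": 0,"ay": 0,"az": 0,"fingers": 1},{"tx": 0,"ty": 0,"tz": 0,"ax": 0,"ay": 0,"az": 0,"fingers": 1},{"tx": 0,"ty": 0,"tz": 0,"ax": 0,"ay": 0,"az": 0,"fingers": 1},{"tx": 0,"ty": 0,"tz": 0,"ax": 0,"ay": 0,"az": 0,"fingers": 1}]'

```text
t: 22.6
tcp_pos: [0.4657, 0.0632, 0.0226]
ee_rot: [-0.0, 1.0, -0.0, 0.001]
contact_force: [-0.2, -0.4, 5.7]
gripper_width: 0.0187
grip_force: 39.2
```

Emit:
jog_arm --plan '[{"tx": 0,"ty": 0,"tz": -0.1,"ax": 0,"ay": 0,"az": 0,"fingers": 1},{"tx": 0,"ty": 0,"tz": -0.2,"ax": 0,"ay": 0,"az": 0,"fingers": 1},{"tx": 0,"ty": 0,"tz": -0.2,"ax": 0,"ay": 0,"az": 0,"fingers": 1},{"tx": 0,"ty": 0,"tz": -0.2,"ax": 0,"ay": 0,"az": 0,"fingers": 1},{"tx": 0,"ty": 0,"tz": -0.06,"ax": 0,"ay": 0,"az": 0,"fingers": 1},{"tx": -0.012,"ty": -0.1735,"tz": 0,"ax": 0,"ay": 0,"az": 0,"fingers": 1},{"tx": -0.012,"ty": -0.1735,"tz": 0,"ax": 0,"ay": 0,"az": 0,"fingers": 1},{"tx": -0.012,"ty": -0.1735,"tz": 0,"ax": 0,"ay": 0,"az": 0,"fingers": 1},{"tx": -0.012,"ty": -0.1735,"tz": 0,"ax": 0,"ay": 0,"az": 0,"fingers": 1},{"tx": -0.012,"ty": -0.1735,"tz": 0,"ax": 0,"ay": 0,"az": 0,"fingers": 1}]'

```text
t: 23.85
tcp_pos: [0.4824, -0.1983, 0.2484]
ee_rot: [-0.0, 1.0, 0.001, -0.001]
contact_force: [0.5, 0.7, -0.5]
gripper_width: 0.0181
grip_force: 39.4
```

Emit:
jog_arm --plan '[{"tx": -0.012,"ty": -0.1735,"tz": 0,"ax": 0,"ay": 0,"az": 0,"fingers": 1},{"tx": 0,"ty": 0,"tz": 0.05,"ax": 0,"ay": 0,"az": 0,"fingers": 1},{"tx": 0,"ty": 0,"tz": 0,"ax": 0,"ay": 0,"az": 0,"fingers": 1},{"tx": 0,"ty": 0,"tz": 0,"ax": 0,"ay": 0,"az": 0,"fingers": 1}]'

```text
t: 24.35
tcp_pos: [0.4863, -0.2476, 0.2343]
ee_rot: [-0.001, 1.0, 0.001, -0.0]
contact_force: [0.2, -0.8, -1.1]
gripper_width: 0.0185
grip_force: 39.5
```

```bash
python3 -c "
from h import *
rel('scene','lid_c','coarse_c','pics/l2.png',(.4866,-.2478),robot.get_state()['tcp_pos'][2]-.0225,.200)"
```

```text
[ 0.4866 -0.2477  0.2349]
[([0.4856, -0.2504, 0.2406], 0.68), ([0.4807, -0.2487, 0.1748], 0.56)] ([0.4856, -0.2465], 123, 320)
```

View pics/l2.png

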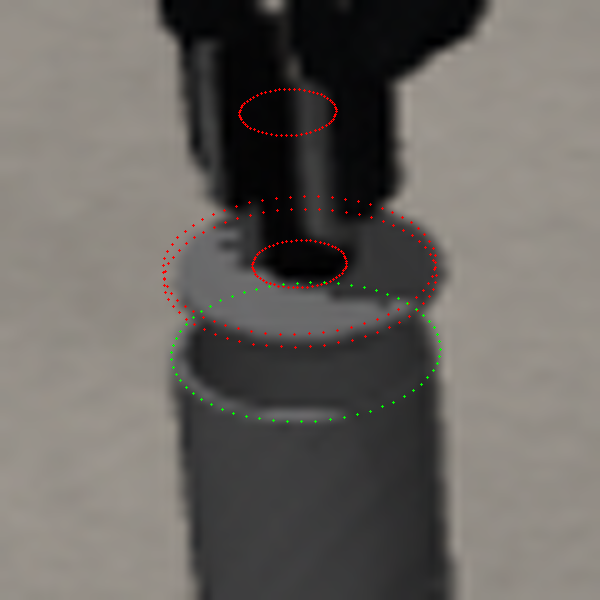

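The lid disc spans x 170–443 and the coarse rim 176–440, so the lid is about 1 mm off in +y. I correct that and lower.

Emit:
jog_arm --plan '[{"tx": 0,"ty": -0.004,"tz": 0.015,"ax": 0,"ay": 0,"az": 0,"fingers": 1},{"tx": 0,"ty": 0,"tz": 0.02,"ax": 0,"ay": 0,"az": 0,"fingers": 1},{"tx": 0,"ty": 0,"tz": 0.015,"ax": 0,"ay": 0,"az": 0,"fingers": 1},{"tx": 0,"ty": 0,"tz": 0.01,"ax": 0,"ay": 0,"az": 0,"fingers": 1},{"tx": 0,"ty": 0,"tz": 0,"ax": 0,"ay": 0,"az": 0,"fingers": 1}]'

```text
t: 25.18
tcp_pos: [0.4864, -0.2502, 0.2166]
ee_rot: [-0.0, 1.0, -0.0, 0.0]
contact_force: [0.4, 0.2, 0.1]
gripper_width: 0.0187
grip_force: 39.5
```

Emit:
jog_arm --plan '[{"tx": 0,"ty": 0,"tz": 0.005,"ax": 0,"ay": 0,"az": 0,"fingers": 1},{"tx": 0,"ty": 0,"tz": 0,"ax": 0,"ay": 0,"az": 0,"fingers": 1}]'

```text
t: 25.42
tcp_pos: [0.4868, -0.2503, 0.2165]
ee_rot: [-0.0, 1.0, -0.0, 0.001]
contact_force: [-0.3, 1.2, 5.1]
gripper_width: 0.0185
grip_force: 40.1
```

Seated at the expected height. Release, rise and step aside.

Emit:
jog_arm --plan '[{"tx": 0,"ty": 0,"tz": 0,"ax": 0,"ay": 0,"az": 0,"fingers": 0},{"tx": 0,"ty": 0,"tz": 0,"ax": 0,"ay": 0,"az": 0,"fingers": 0},{"tx": 0,"ty": 0,"tz": 0,"ax": 0,"ay": 0,"az": 0,"fingers": 0},{"tx": 0,"ty": 0,"tz": 0,"ax": 0,"ay": 0,"az": 0,"fingers": 0},{"tx": 0,"ty": 0,"tz": -0.1,"ax": 0,"ay": 0,"az": 0,"fingers": 0},{"tx": 0,"ty": 0,"tz": -0.15,"ax": 0,"ay": 0,"az": 0,"fingers": 0},{"tx": 0,"ty": 0.19,"tz": 0,"ax": 0,"ay": 0,"az": 0,"fingers": 0},{"tx": 0,"ty": 0.19,"tz": 0,"ax": 0,"ay": 0,"az": 0,"fingers": 0},{"tx": 0,"ty": 0.19,"tz": 0,"ax": 0,"ay": 0,"az": 0,"fingers": 0},{"tx": 0,"ty": 0,"tz": 0,"ax": 0,"ay": 0,"az": 0,"fingers": 0}]'

```text
t: 26.68
tcp_pos: [0.4863, -0.0758, 0.2907]
ee_rot: [-0.003, 1.0, 0.0, 0.0]
contact_force: [0.8, 0.7, -0.8]
gripper_width: 0.0855
grip_force: 0.0
```

```bash
python3 -c "
from h import *
rel('scene','lid_c','coarse_c','pics/l3.png',(.4866,-.2478),.194,.200)"
```

```text
[ 0.4865 -0.0777  0.2905]
[([0.4871, -0.2506, 0.2259], 0.64), ([0.4866, -0.2517, 0.1711], 0.82)] ([0.482, -0.25], 83, 347)
```

View pics/l3.png

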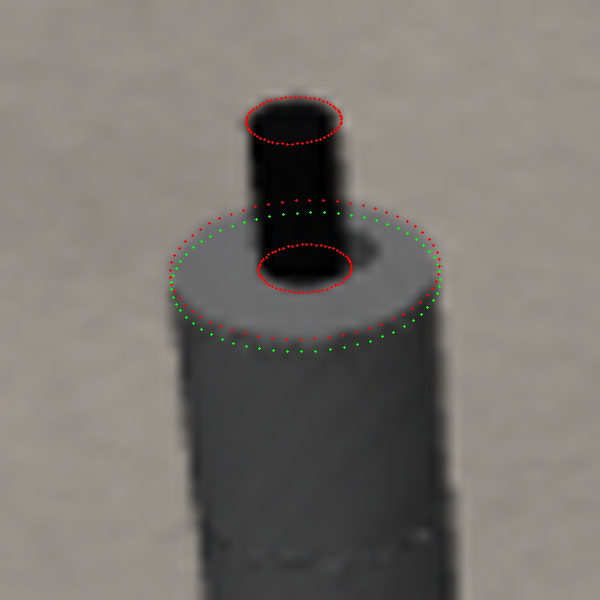

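The lid is level and flush on the coarse rim, knob up, with the disc at (172–439, 268) on the model.

```bash
python3 -c "
from workcell import robot
print(robot.job_done())"
```

```text
the job is handed in; nothing more can be done
None
```

I built the sieve column on the shaker (pan, fine sieve, coarse sieve, lid knob up) and handed it in at about 27 s of the 96 s limit. In the scene-camera checks every part looked upright and fully home, but the hand-in returned no verdict. The beaker, jar and brush were never approached.

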